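Hold a gel cassette down on its casting gasket for clamping

TASK

Take the glass gel cassette (the sandwich of two glass plates, not the moulded dummy plate beside it) out of the plate rack, lower it upright into the slots of the two uprights of the casting stand and feel gently for the sponge gasket at the bottom, never pushing harder than 30 N on it. Then be my third hand: press the cassette squarely down on the gasket with a steady force of about 12 N so that I can tighten the thumbscrews, and finish while still gripping and pressing it. Leave the dummy plate, the comb, the bottle and the tube where they are.

Things in the scene. Friction and masses are not known exactly. Their poses are not given: they have to be found in the camera images.
- cassette: Glass gel cassette, the part to hold: two upright 4 mm glass plates, 100 mm wide, with 2 mm grey spacers at the side edges: 10 mm thick, about 0.2 kg. Rear plate 100 mm tall, front one 90 mm, so it is 10 mm thick only below 90 mm. Origin: centre of its lower edge; x through the thickness (short plate at -x), y along the width, z up. Starts in an end slot of the rack, 8 mm above the bench.
- cassette_grip (a point): Point in the middle of the cassette's width and thickness, 73 mm above its lower edge, where it can be gripped across its thickness from above and lifted straight out of the rack. Axes as for the cassette.
- buffer_dam: Dummy plate (buffer dam), a bystander: one-piece moulded plastic plate with raised frame and ribs, 100 mm wide, 78 mm tall, 10 mm thick. Origin and axes as for the cassette. It stands in the other end slot of the plate rack, parallel to the cassette and 75 mm from it; which of the two end slots holds which varies.
- plate_rack: Plate rack, fixed, 132 x 110 mm: two slotted rails along x at y = +-36 mm, 34 mm high, floor 8 mm above the bench. Three slots 13 mm wide at x = -37.5, 0 and +37.5 mm; the plates stand in them across x. Origin: centre of its underside, z up.
- casting_stand: Casting stand, fixed: black base 100 x 172 x 12 mm and two white uprights, 95 mm high, that face each other across y; thumbscrews on their -x faces reach to x = -35 mm. A cassette goes straight down between them with x, y, z as the stand's. Two low walls between them, 26 mm high, hide the gasket. Origin: centre of its underside; x through the slots' thickness, y from upright to upright, z up.
- slot_mouth (a point): Middle between the two slots at the top of the uprights, 95 mm above the bench; axes as for the stand. Each slot is 13 mm wide in x, centred on x = 0; slot bottoms at y = +-52 mm (104 mm apart). The top 13 mm of the slots is flared outward as a lead-in. The slot lips begin at y = +-40 mm: the space between is open for fingers.
- gasket: Sponge rubber gasket strip, 102 x 14 mm, with its rail, in the bottom of the stand. Origin: the fixed rail, 12 mm above the bench. The strip's top lies 16.5 to 21.5 mm above the bench: it takes a set with age, so feel for it. It yields 1 mm per 3 N, bottoms at 7.5 mm. Force on it = robot's push + cassette's weight = change of the tool's vertical force from when the cassette hung free.
- comb: White well comb, 92 mm long, 8 mm thick, lying on the bench towards the robot; a bystander. Origin: under its middle.
- bottle: Amber reagent bottle with a black cap, 54 mm across, 106 mm tall, standing behind the work; a bystander. Origin: centre of its underside.
- tube: Clear screw-cap tube, 34 mm across, 117 mm long, lying behind the work; a bystander. Origin: under its middle.

How it is judged:
On the way, in this order (a step that is already met when the one before it is completed fails the run):
1. the cassette has been lifted clear out of the plate rack (height (world z) of cassette above 0.06 m and contact force between the fingers and cassette above 1 N), for 0.1 s.
2. the cassette stands upright in both slots and touches the gasket (horizontal distance between cassette and casting_stand below 0.004 m and z of cassette in the frame of casting_stand below 0.024 m and contact force between cassette and gasket above 1 N), for 0.1 s.
At the end, for the whole second after the job is handed in: The cassette stands in both slots of the casting stand, centred within 4 mm, upright and square within 3 degrees, still, gripped by the fingers, and pressed on the gasket with 7 to 17 N through the last second (contact force between cassette and gasket between 7 and 17 N and contact force between the fingers and cassette above 2 N and horizontal distance between cassette and casting_stand below 0.004 m and z of cassette in the frame of casting_stand below 0.022 m and angle between cassette's own z axis and vertical below 0.05 rad and angle between the x axis of cassette and the x axis of casting_stand, either way round below 0.06 rad and linear speed of cassette below 0.01 m/s); the arm keeps its last pose, push and grip.
It fails at once if the gasket is pushed with more than 30 N (contact force between cassette and gasket above 30 N).
It fails at once if the dummy plate is displaced or lifted (distance of buffer_dam from where it was at the start of the episode above 0.015 m).
It fails at once if the comb is displaced (distance of comb from where it was at the start of the episode above 0.02 m).
It fails at once if the bottle is displaced or tipped (distance of bottle from where it was at the start of the episode above 0.02 m).
It fails at once if the tube is displaced (distance of tube from where it was at the start of the episode above 0.03 m).
It also fails if it takes over 58 s, if anything falls off the work surface, if the arm or the gripper's body presses on something with over 40 N, if the wrist force passes 120 N, or if a joint passes its speed limit or range.

ROBOT

A 7-joint arm with a two-finger parallel gripper is mounted at the origin on a cart in front of the work surface, level with it; the furniture and walls round the work are solid. World frame = base frame: x ahead of the robot, y to its left, z up, the work surface at z = 0. Lengths are in m, angles in rad, forces in N, time in s.
With the tool pointing down it reaches from about 0.35 to 0.9 m from the base axis. Payload 8.1 kg.
Tool frame: the origin (TCP) lies at the very end of the fingers, on their centre line; the grasp point (between the pads) lies 19 mm behind it (arm.tcp_to_grasp is the distance from the TCP to the grasp point, in m); z points along the fingers, y is the line along which they close (so a half turn about z gives the same grasp; the last joint's range is limited). The gripper opens to 92 mm and grips with 3 to 60 N. Pads are 19 mm wide; open, the fingers measure 130 mm over their backs; the gripper's body (75 mm by 190 mm) begins 47 mm behind the grasp point.
Start: joints at [-1.225, 0.434, 0.025, 1.573, -0.012, 1.134, -0.075], TCP at [0.271, 0.563, 0.227] pointing down, gripper open.
Joint ranges: [-2.62, 2.62], [-0.44, 2.09], [-1.27, 1.32], [0.08, 2.57], [-1.32, 4.46], [0.12, 2], [-2.74, 2.74]. Speed limits (rad/s): [2.22, 2.22, 3.01, 3.01, 3.14, 3.14, 3.14].

INTERFACE

Orientations are given as a rotation vector (axis times angle).
In Python, from cell import arm gives the robot as it stands.
- The arm moves only by the shell command python3 nudge.py [FORCE], which reads ROWS from standard input. ROWS is a JSON list of rows, 1 to 10 of them, each written [[dx, dy, dz], turn, opening]: dx, dy, dz in m, then a turn about the tool's z in rad, then the opening from 0.0 (shut) to 1.0 (fully open); each row shifts and turns the commanded pose from where the row before left it, along the tool's axes as they then stand; what a row does not reach is not made up. A row lasts 1/10 s, in which the tool goes at most 0.05 m and 0.15 rad, less where a joint would pass 70% of its speed; a pose out of reach is approached as far as the arm can. The fingers move at their own pace and stop on an object; FORCE is the grip in N (left out, the last holds). Time passes only in rows, so rows that do not move let the fingers close. It prints the time, the measured TCP pose, the force, the opening and the grip force at its end. Input that does not fit is refused with a message, and nothing moves.
- arm.observe(): the state, without advancing time (a new reading comes with each control period).
- arm.get_image(name): name is "scene" or "top" or "wrist"; returns a dict with "image" (400x640x3 uint8, blue, green, red), "fx", "fy", "cx", "cy" (pixels), "cam_to_world" (4x4, takes a point from camera to world coordinates); the wrist camera has in their place "mount" (4x4, takes a point from camera to tool coordinates, whose origin is the TCP and whose axes are the flange's). Camera axes: x right, y down, z forward; pixel columns grow to the right and rows downward; lengths in m; the calibration is good to about 2 mm. A picture is of the moment at which its call begins: read the wrist's pose just before it. There is no depth.
- arm.sign_off(): hands the job in; it is judged then, once.
The state is a dict: "clock": time; "joints": joint angles; "dq": joint speeds; "joint_efforts": joint torques, N m; "position": TCP position; "ee_rot": TCP orientation; "force": force on the tool from outside, world axes, zero at the start; "ft_torque": the same for the moment, N m; "width": opening from 0.0 (shut) to 1.0 (fully open); "gripper_force": force on a finger pad.
Only numpy, scipy, OpenCV 4.12 (cv2) and the standard library are available. Lean on these libraries where they do the work, as an engineer would, in place of code of your own. Each camera call takes 0.05 s, during which the arm holds its last target. There are 200 camera calls.

## Working session

There is one attempt and no reset: what is moved stays moved. The work goes in short steps, Python scripts to look and compute and a shell command to move; the robot and the scene stay as the last step left them, time stands still between calls to the robot, and variables do not carry over. Pictures are saved under pics/ and viewed, at most 10 in all, crops included, and the job is handed in when it is done.

```bash
ls; mkdir -p pics; python3 - <<'E'
from cell import arm
import cv2,numpy as np
np.set_printoptions(precision=4,suppress=True)
s=arm.observe();print(s)
for n in("scene","top"):
    d=arm.get_image(n);cv2.imwrite(f"pics/{n}0.png",d["image"]);print(n,d["fx"],d["cx"],d["cy"],d["cam_to_world"])
    np.savez(f"{n}0.npz",**d)
E
```

```text
cell.py
nudge.py
pics
{'clock': 0.0, 'joints': array([-1.2246,  0.4353,  0.025 ,  1.5741, -0.0116,  1.134 , -0.0751]), 'dq': array([ 0.002 ,  0.0021,  0.0017,  0.0006,  0.0001, -0.0001, -0.0018]), 'joint_efforts': array([  0.0001, -66.7843,   0.9847, -31.4466,  -0.0606,   0.0428,
         0.0002]), 'position': array([0.271 , 0.5626, 0.2259]), 'ee_rot': array([-0.6991, -3.0626,  0.0026]), 'force': array([ 0.5568, -0.8271, -0.0637]), 'ft_torque': array([ 0.027 , -0.0541, -0.0216]), 'gripper_force': 0.0, 'width': 0.9960457129821048}
scene 427.51727090569756 321.8456703410633 199.3024024848955 [[ 0.7046 -0.4549  0.5446 -0.0318]
 [-0.7095 -0.4584  0.5351 -0.6158]
 [ 0.0062 -0.7635 -0.6458  0.7924]
 [ 0.      0.      0.      1.    ]]
top 470.739185677291 317.82575757351003 203.10147284269726 [[-0.0733 -0.9747  0.2113  0.3189]
 [-0.9973  0.0708 -0.0194  0.0068]
 [ 0.004  -0.2122 -0.9772  1.256 ]
 [ 0.      0.      0.      1.    ]]
```

View pics/top0.png

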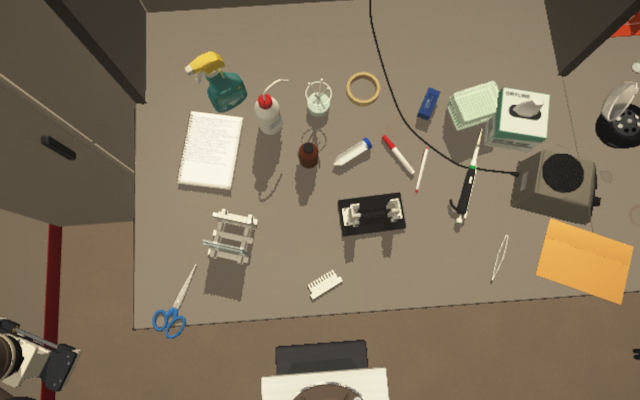

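View pics/scene0.png

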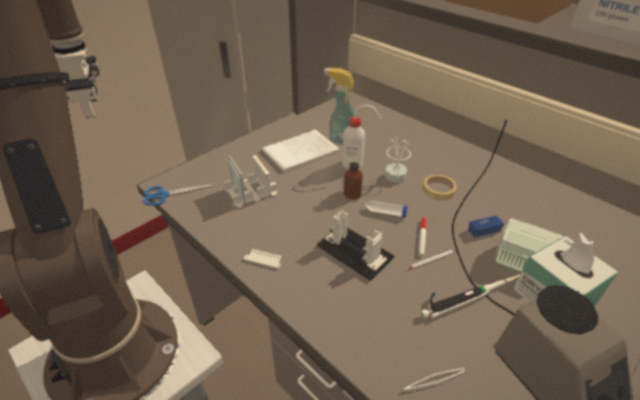

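The top view shows the rack near (232,237), with plates at about (235,218) and (225,246). The stand is near (371,214) and the comb near (325,285). In the scene view the rack is near (250,185) and the stand near (355,245). I'll enlarge those regions.

```bash
python3 - <<'E'
import cv2,numpy as np
t=cv2.imread("pics/top0.png");s=cv2.imread("pics/scene0.png")
r=lambda im,x,y:cv2.resize(im[y:y+75,x:x+100],(400,300),interpolation=cv2.INTER_CUBIC)
cv2.imwrite("pics/c1.png",np.vstack([np.hstack([r(t,185,200),r(t,322,177)]),np.hstack([r(s,205,145),r(s,305,202)])]))
E
```

```text
(no output)
```

View pics/c1.png

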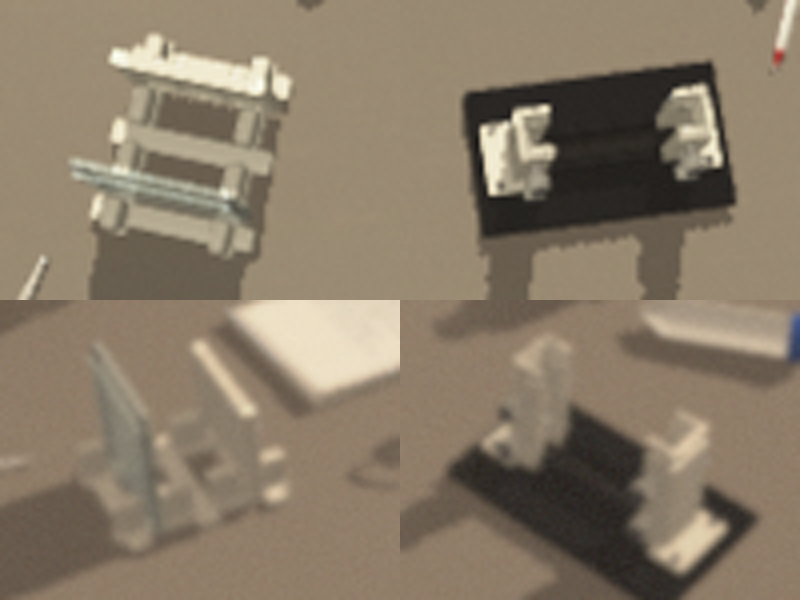

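The glass cassette is the greenish plate nearer the robot. Its top edge runs from about (203,242) to (245,252) in the top view. The white dummy stands in the far slot. The slots of the uprights run across the stand. Next I'll work out rough positions.

```bash
cat > h.py <<'E'
import numpy as np,cv2
from scipy.spatial.transform import Rotation as R
np.set_printoptions(precision=4,suppress=True)
def ray(d,uv,T):
    uv=np.atleast_2d(np.asarray(uv,float)); v=np.c_[(uv[:,0]-d["cx"])/d["fx"],(uv[:,1]-d["cy"])/d["fy"],np.ones(len(uv))]
    return T[:3,3],v@T[:3,:3].T
def plane(d,uv,z,T=None):
    o,v=ray(d,uv,d["cam_to_world"] if T is None else T); return o+v*((z-o[2])/v[:,2])[:,None]
def tri(rays):  # list of (o,v)
    A=0;b=0
    for o,v in rays:
        v=v/np.linalg.norm(v);P=np.eye(3)-np.outer(v,v);A=A+P;b=b+P@o
    x=np.linalg.solve(A,b); return x
def pose(s):
    T=np.eye(4);T[:3,:3]=R.from_rotvec(s["ee_rot"]).as_matrix();T[:3,3]=s["position"];return T
E
python3 - <<'E'
from h import *
t=np.load("top0.npz");s=np.load("scene0.npz")
print("cassette top ends",plane(t,[(203,242.5),(245,252.3)],.108))
# scene: plate top corners crop (95,345-300)->(205+23.7,145+11.5), (150,415-300)->(205+37,145+29)
P=plane(s,[(228.7,156.5),(241.5,173)],.108);print(P)
for a,b in(((203,242.5),(228.7,156.5)),((245,252.3),(241.5,173))):
    print(tri([(ray(t,a,t["cam_to_world"])[0],ray(t,a,t["cam_to_world"])[1][0]),(ray(s,b,s["cam_to_world"])[0],ray(s,b,s["cam_to_world"])[1][0])]))
m=cv2.inRange(t["image"],(0,0,0),(45,45,45));m[:170]=0;m[250:]=0;m[:,:325]=0;m[:,420:]=0
c=max(cv2.findContours(m,0,1)[0],key=cv2.contourArea);b=cv2.boxPoints(cv2.minAreaRect(c));print(b,plane(t,b,.012),plane(t,b,.012).mean(0))
print(R.from_rotvec([-0.6991,-3.0626,.0026]).as_matrix())
from cell import arm
d=arm.get_image("wrist");print(d["mount"],d["fx"],d["cx"],d["cy"])
E
```

```text
cassette top ends [[0.4891 0.2717 0.108 ]
 [0.4576 0.1702 0.108 ]]
[[0.4917 0.2663 0.108 ]
 [0.4702 0.1788 0.108 ]]
[0.4916 0.2711 0.1052]
[0.4589 0.1669 0.1196]
[[338.2784 200.3475]
 [400.2263 192.4392]
 [404.7029 227.506 ]
 [342.755  235.4143]] [[ 0.5915 -0.0737  0.012 ]
 [ 0.6013 -0.2435  0.012 ]
 [ 0.5044 -0.2448  0.012 ]
 [ 0.4952 -0.0777  0.012 ]] [ 0.5481 -0.1599  0.012 ]
[[-0.9009  0.4339 -0.0006]
 [ 0.4339  0.9009 -0.0016]
 [-0.0002 -0.0017 -1.    ]]
[[ 0.0009 -0.9607 -0.2776  0.0752]
 [ 1.      0.0009  0.0002  0.0001]
 [ 0.0001 -0.2776  0.9607 -0.158 ]
 [ 0.      0.      0.      1.    ]] 289.3495605769258 325.34229245833916 198.29156432406705
```

```bash
echo '[[[-0.033,-0.022,0],0,0.6],[[-0.033,-0.022,0],0,0.6],[[-0.033,-0.022,0],0,0.6],[[-0.033,-0.022,0],0,0.6],[[-0.033,-0.022,0],0,0.6],[[-0.033,-0.022,0],0,0.6],[[-0.033,-0.022,0],0,0.6],[[-0.033,-0.022,0],0,0.6],[[-0.033,-0.022,0],0,0.6],[[-0.033,-0.022,0],0,0.6]]' | python3 nudge.py 25
echo '[[[0,0,0],0.142,0.6],[[0,0,0],0.142,0.6],[[0,0,0],0.142,0.6],[[0,0,0],0.142,0.6],[[0,0,0],0.142,0.6],[[0,0,0],0.142,0.6],[[0,0,0],0.142,0.6],[[0,0,0],0.142,0.6],[[0,0,0],0.142,0.6],[[0,0,0],0.142,0.6]]' | python3 nudge.py
cat > snap.py <<'E'
import sys,json
from h import *
from cell import arm
n=sys.argv[1]; s=arm.observe();d=arm.get_image("wrist")
cv2.imwrite(f"pics/{n}.png",d["image"]);np.savez(f"{n}.npz",image=d["image"],fx=d["fx"],fy=d["fy"],cx=d["cx"],cy=d["cy"],cam_to_world=pose(s)@d["mount"])
print(s["clock"],s["position"],s["joints"],s["force"]);print(pose(s)[:3,:3])
E
python3 snap.py w1
```

```text
clock: 1.15
position: [0.4735, 0.2202, 0.2267]
ee_rot: [-0.699, -3.063, 0.0]
force: [0.9, 1.4, 0.9]
width: 0.604
gripper_force: 0.0
clock: 2.15
position: [0.4728, 0.2216, 0.2265]
ee_rot: [-2.532, -1.86, 0.001]
force: [-0.6, -0.0, -0.4]
width: 0.598
gripper_force: 0.0
2.15 [0.4728 0.2216 0.2265] [-0.875   0.2734  0.4235  1.8478 -0.1285  1.0475 -0.7048] [-0.5732 -0.0032 -0.3718]
[[ 0.2992  0.9542 -0.0004]
 [ 0.9542 -0.2992 -0.0002]
 [-0.0003 -0.0003 -1.    ]]
```

View pics/w1.png

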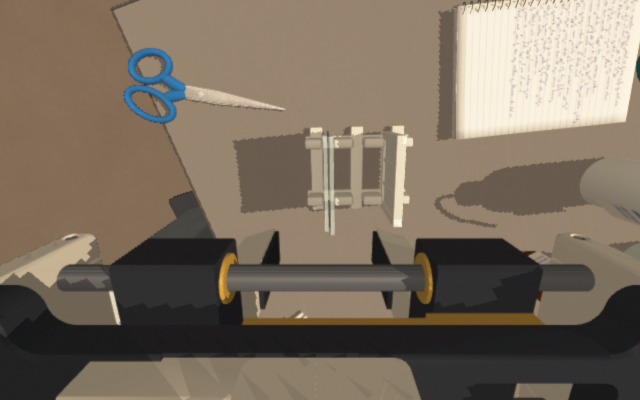

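The wrist view shows the cassette as the thin greenish plate from about (327,131) to (332,234), between the finger tips. The dummy is at about (397,127–226). I'll enlarge it for sub-pixel edges.

```bash
python3 - <<'E'
import cv2
i=cv2.imread("pics/w1.png")[122:242,300:420]
cv2.imwrite("pics/c2.png",cv2.resize(i,(600,600),interpolation=cv2.INTER_NEAREST))
E
echo '[[[0,0.02,0.0],0,0.6],[[0,0.02,0.0],0,0.6],[[0,0,0],0,0.6]]' | python3 nudge.py; python3 snap.py w2
```

```text
clock: 2.5
position: [0.5132, 0.2087, 0.2266]
ee_rot: [2.525, 1.867, 0.001]
force: [0.0, -0.4, -0.3]
width: 0.6
gripper_force: 0.0
2.5 [0.5132 0.2087 0.2266] [-0.8114  0.3287  0.4343  1.7759 -0.1539  1.0698 -0.621 ] [ 0.0235 -0.3608 -0.269 ]
[[ 0.2932  0.9561  0.0013]
 [ 0.9561 -0.2932 -0.0009]
 [-0.0005  0.0015 -1.    ]]
```

View pics/c2.png

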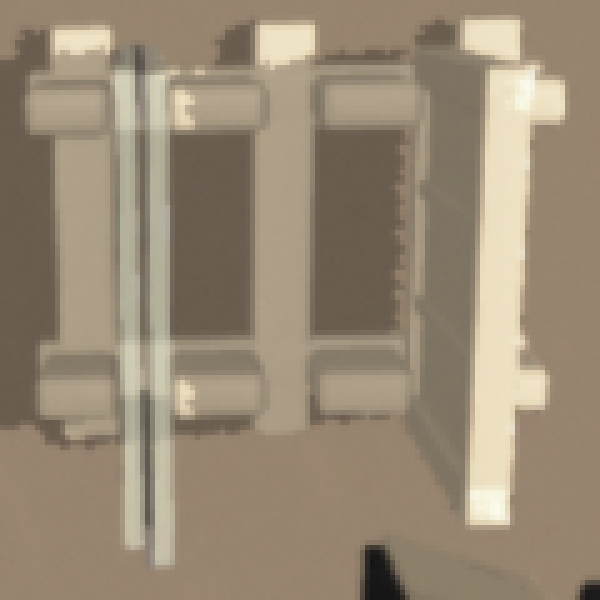

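The enlarged crop shows the short plate (left) ending at full-image (325.7,231.6). The tall plate (right) ends at (333.8,235). I'll get sub-pixel edges along image rows in both views and triangulate.

```bash
python3 - <<'E'
from h import *
a=np.load("w1.npz");b=np.load("w2.npz")
for d,x0 in((a,320),(b,275)):
    for r in(150,180,212,224,228): print(r,x0,d["image"][r-1:r+2,x0:x0+20].mean(0).mean(1).round().astype(int))
for d,x0 in((a,320),(b,272)):
    print("bottom ends",[d["image"][224:242,x].mean(1).round().astype(int).tolist() for x in ((327,333) if d is a else (286,292))])
E
```

```text
150 320 [152 150 134 144 168 171 161 120 103 126 166 171 168 148 101  93  94  93
  93  94]
180 320 [155 152 142 132 167 171 172 165 108 122 166 170 170 157 102  92  92  92
  92  92]
212 320 [130 131 131 131 145 188 188 176 128  91 132 182 187 182 159 135 132 132
 131 131]
224 320 [131 132 131 133 149 185 186 181 149  88 119 185 188 186 174 137 132 131
 132 131]
228 320 [132 132 132 133 148 185 187 183 162 124 132 184 187 186 172 137 131 131
 132 132]
150 275 [ 90  91 108 148 159 176 194 196 193 183 197 198 197 191 166 165 165 165
 161 148]
180 275 [ 89  89  89  91 109 146 164 193 195 197 194 173 194 196 195 187 170 165
 164 162]
212 275 [128 128 128 128 129 128 128 128 141 182 184 181 179 179 190 190 176 133
 129 129]
224 275 [129 129 128 128 127 128 127 127 129 141 179 178 149 110 153 154 156 164
 160 158]
228 275 [127 129 129 128 129 128 128 128 128 140 182 174 135 130 146 158 177 184
 162 155]
bottom ends [[181, 181, 182, 183, 183, 183, 184, 165, 135, 131, 131, 131, 132, 132, 131, 131, 131, 131], [186, 186, 186, 187, 186, 185, 185, 185, 185, 184, 175, 149, 134, 132, 132, 131, 132, 131]]
bottom ends [[177, 176, 171, 173, 174, 174, 164, 134, 128, 128, 128, 128, 129, 128, 128, 130, 128, 128], [161, 172, 183, 186, 186, 180, 178, 176, 176, 175, 167, 134, 128, 128, 128, 128, 128, 128]]
```

```bash
python3 - <<'E'
import cv2
i=cv2.imread("pics/w2.png")[122:242,255:375]
cv2.imwrite("pics/c3.png",cv2.resize(i,(600,600),interpolation=cv2.INTER_NEAREST))
E
```

```text
(no output)
```

View pics/c3.png

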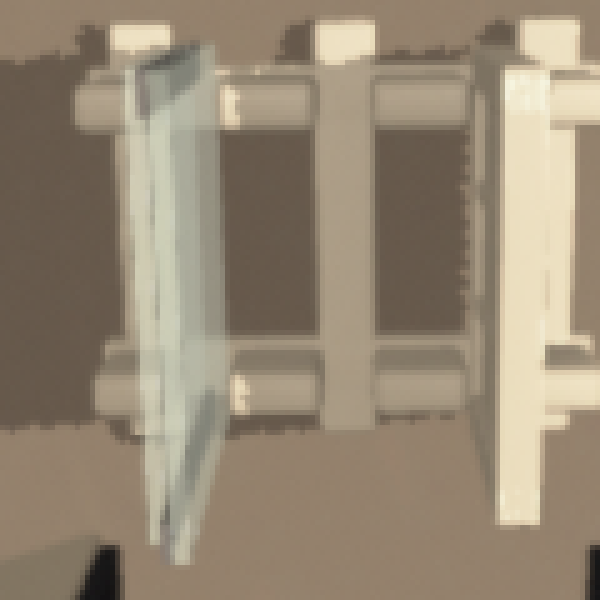

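```bash
python3 - <<'E'
from h import *
a=np.load("w1.npz");b=np.load("w2.npz")
f=lambda d,p:(lambda o,v:(o,v[0]))(*ray(d,p,d["cam_to_world"]))
print("short near",tri([f(a,(324.2,231.2)),f(b,(284.2,231))]))
print("tall near",tri([f(a,(334.4,234.7)),f(b,(292.6,234.8))]))
print("short far",tri([f(a,(322.7,136)),f(b,(279.7,135.5))]))
# plane-based
Sn=plane(a,[(324.2,231.2),(323.0,150),(323.4,180),(324.2,212)],.098);Tn=plane(a,[(334.4,234.7),(333.3,150),(333.5,180),(334.2,212)],.108)
print(Sn,Tn)
u=np.r_[Sn[1:2]-Sn[0:1],Tn[1:2]-Tn[0:1]];print("y dir deg",np.degrees(np.arctan2(u[:,1],u[:,0])))
for z in(.108,.098):print("dummy near end top(.086)",plane(a,[(393,226),(402,226)],.086))
E
```

```text
short near [0.4578 0.1788 0.096 ]
tall near [0.4684 0.1773 0.1098]
short far [0.4864 0.2747 0.0941]
[[0.4581 0.1797 0.098 ]
 [0.4828 0.2621 0.098 ]
 [0.4741 0.2332 0.098 ]
 [0.4646 0.2003 0.098 ]] [[0.4683 0.1768 0.108 ]
 [0.4925 0.2603 0.108 ]
 [0.4842 0.2324 0.108 ]
 [0.4753 0.2006 0.108 ]]
y dir deg [73.3645 73.8276]
dummy near end top(.086) [[0.531  0.1582 0.086 ]
 [0.5405 0.1552 0.086 ]]
dummy near end top(.086) [[0.531  0.1582 0.086 ]
 [0.5405 0.1552 0.086 ]]
```

```bash
echo '[[[0.003,-0.02,0],-0.01,0.6],[[0.003,-0.0194,0],0,0.6],[[0,0,0.03],0,0.6],[[0,0,0.03],0,0.6],[[0,0,0.03],0,0.6],[[0,0,0.01],0,0.6],[[0,0,0],0,0.6],[[0,0,0],0,0.6]]' | python3 nudge.py 40
python3 snap.py w3
```

```text
clock: 3.35
position: [0.4757, 0.2274, 0.1277]
ee_rot: [-2.517, -1.88, -0.002]
force: [0.2, -0.4, 0.3]
width: 0.603
gripper_force: 0.0
3.35 [0.4757 0.2274 0.1277] [-0.8374  0.3986  0.3853  1.9547 -0.2004  0.8239 -0.6304] [ 0.1944 -0.3952  0.2962]
[[ 0.2836  0.9589  0.0008]
 [ 0.9589 -0.2836  0.0006]
 [ 0.0008  0.0006 -1.    ]]
```

View pics/w3.png

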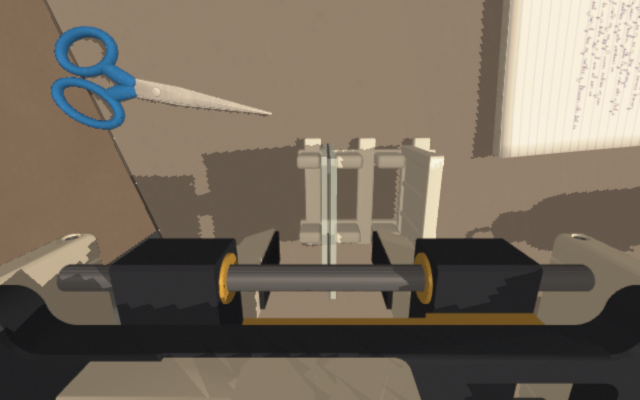

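The cassette is at column ~329, midway between the finger tips, parallel, and well clear of the dummy at ~430. I'll make a 2 mm correction, descend and grip.

```bash
echo '[[[-0.001,0.002,0],0,0.6],[[0,0,0.025],0,0.6],[[0,0,0.025],0,0.6],[[0,0,0.0157],0,0.6],[[0,0,0],0,0.6],[[0,0,0],0,0.0],[[0,0,0],0,0.0],[[0,0,0],0,0.0],[[0,0,0],0,0.0],[[0,0,0],0,0.0]]' | python3 nudge.py 40
echo '[[[0,0,0],0,0.0],[[0,0,0],0,0.0],[[0,0,0],0,0.0]]' | python3 nudge.py
```

```text
clock: 4.4
position: [0.4771, 0.2257, 0.0615]
ee_rot: [-2.517, -1.88, -0.001]
force: [0.5, 0.6, -0.9]
width: 0.216
gripper_force: 0.0
clock: 4.7
position: [0.477, 0.2256, 0.0612]
ee_rot: [-2.517, -1.879, -0.0]
force: [-2.0, -0.1, 3.3]
width: 0.11
gripper_force: 40.0
```

Gripped at 10 mm opening. Now a straight lift.

```bash
echo '[[[0,0,-0.01],0,0],[[0,0,-0.015],0,0],[[0,0,-0.015],0,0],[[0,0,-0.02],0,0],[[0,0,-0.02],0,0],[[0,0,-0.02],0,0],[[0,0,-0.02],0,0],[[0,0,-0.02],0,0],[[0,0,-0.02],0,0],[[0,0,0],0,0]]' | python3 nudge.py
python3 - <<'E'
from h import *
from cell import arm
t=np.load("top0.npz")
im=t["image"];g=im.mean(2)
# stand: black base + white uprights in the top view
roi=np.zeros(g.shape,bool);roi[185:240,330:412]=1
m=((g>110)&roi).astype(np.uint8)*255
m[(cv2.inRange(im,(0,0,0),(255,255,255))==0)]=0
print(arm.observe()["joints"])
cv2.imwrite("pics/c4.png",cv2.resize(im[185:240,330:412],(820//10*9,55*9),interpolation=cv2.INTER_CUBIC))
E
# after the lift: where to go
python3 snap.py w4
```

```text
clock: 5.7
position: [0.4782, 0.2259, 0.2237]
ee_rot: [2.517, 1.879, 0.007]
force: [-0.9, -0.3, -1.4]
width: 0.108
gripper_force: 40.0
[-0.8766  0.2851  0.4269  1.8408 -0.1361  1.0398 -0.6846]
5.7 [0.4782 0.2259 0.2237] [-0.8766  0.2851  0.4269  1.8408 -0.1361  1.0398 -0.6846] [-0.9089 -0.3336 -1.4032]
[[ 0.2844  0.9587  0.0036]
 [ 0.9587 -0.2844  0.0024]
 [ 0.0033  0.0028 -1.    ]]
```

View pics/c4.png

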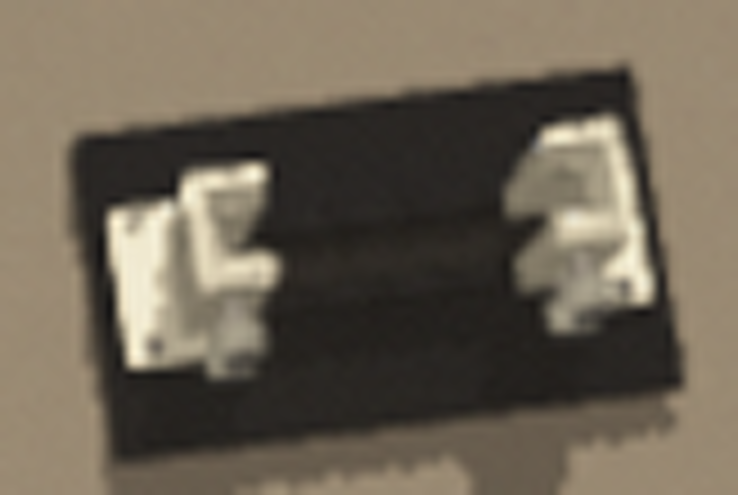

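The thumbscrews are on the robot side at about crop (235,350) and (580,300), so the stand's -x faces the robot. Each upright's U-shaped slot opens inward. I'll carry the cassette over and look with the wrist camera.

```bash
echo '[[[-0.019,0.0072,0],0,0],[[-0.038,0.0144,0],0,0],[[-0.038,0.0144,0],0,0],[[-0.038,0.0144,0],0,0],[[-0.038,0.0144,0],0,0],[[-0.038,0.0144,0],0,0],[[-0.038,0.0144,0],0,0],[[-0.038,0.0144,0],0,0],[[-0.038,0.0144,0],0,0],[[-0.038,0.0144,0],0,0]]' | python3 nudge.py
echo '[[[-0.019,0.0072,0],0,0],[[0,0,0],-0.085,0],[[0,0,0],-0.085,0],[[0,0,0],-0.085,0],[[0,0,0],-0.085,0],[[0,0,0],0,0],[[0,0,0],0,0]]' | python3 nudge.py
python3 snap.py w5; echo '[[[0,0.04,0],0,0],[[0,0.04,0],0,0],[[0,0,0],0,0],[[0,0,0],0,0]]' | python3 nudge.py;python3 snap.py w6
python3 -c "
import cv2,numpy as np
a,b=[cv2.imread(f'pics/w{i}.png')[90:290,200:450] for i in (5,6)]
cv2.imwrite('pics/c5.png',np.hstack([cv2.resize(x,(400,320)) for x in (a,b)]))"
```

```text
clock: 6.75
position: [0.5046, -0.1608, 0.2199]
ee_rot: [-2.516, -1.879, 0.002]
force: [0.2, -0.1, -1.0]
width: 0.104
gripper_force: 40.0
clock: 7.45
position: [0.5065, -0.1796, 0.2202]
ee_rot: [-2.165, -2.274, 0.001]
force: [-0.7, -0.2, -1.7]
width: 0.108
gripper_force: 40.0
7.45 [ 0.5065 -0.1796  0.2202] [-0.1602  0.3157  0.5247  1.8267 -0.1803  1.0479  0.4829] [-0.7421 -0.2078 -1.7024]
[[-0.0491  0.9988 -0.0014]
 [ 0.9988  0.0491  0.0003]
 [ 0.0004 -0.0014 -1.    ]]
clock: 7.9
position: [0.5872, -0.1752, 0.22]
ee_rot: [-2.163, -2.277, 0.002]
force: [-0.6, -0.1, -2.6]
width: 0.106
gripper_force: 40.0
7.9 [ 0.5872 -0.1752  0.22  ] [-0.1466  0.4459  0.5089  1.6423 -0.235   1.1164  0.4762] [-0.5629 -0.1353 -2.5735]
[[-0.0514  0.9987 -0.0016]
 [ 0.9987  0.0514 -0.0004]
 [-0.0004 -0.0016 -1.    ]]
```

View pics/c5.png

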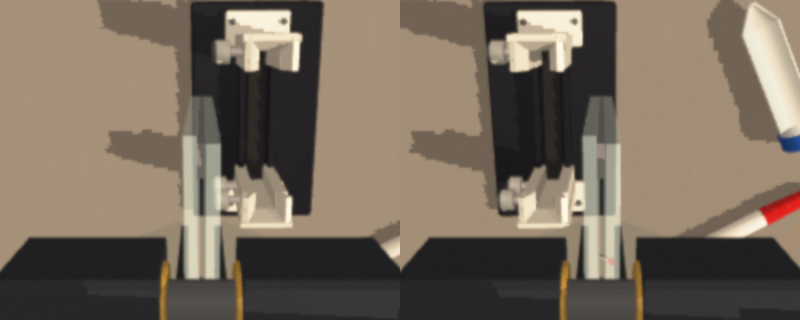

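The far upright is at about crop (270,50) in view A and (540,50) in view B. The near upright is at about (262,200) and (545,200). Both slots are clear of the held cassette. I'll enlarge the four uprights for corner coordinates.

```bash
python3 -c "
import cv2,numpy as np
a,b=[cv2.imread(f'pics/w{i}.png') for i in (5,6)]
r=lambda im,x,y:cv2.resize(im[y:y+48,x:x+64],(400,300),interpolation=cv2.INTER_NEAREST)
cv2.imwrite('pics/c6.png',np.vstack([np.hstack([r(a,332,102),r(b,254,102)]),np.hstack([r(a,332,190),r(b,260,190)])]))"
```

```text
(no output)
```

View pics/c6.png

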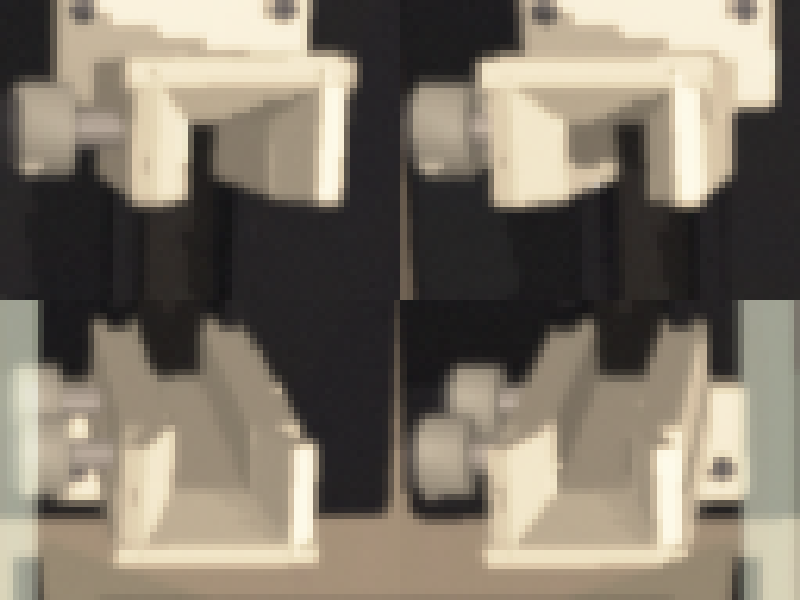

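The corners of the upright tops read cleanly. In view A (tile px) the far lips are at (133,205) and (345,203), and the near outer edge runs (115,265) to (318,265). The matching corners in view B are (90,205), (303,205), (85,265) and (290,265). I'll triangulate these.

```bash
python3 - <<'E'
from h import *
a=np.load("w5.npz");b=np.load("w6.npz")
f=lambda d,p:(lambda o,v:(o,v[0]))(*ray(d,p,d["cam_to_world"]))
q=lambda x0,y0,p:(x0+p[0]/6.25-.5,y0+p[1]/6.25-.5)
L={"farlipL":((133,205),(90,205),0),"farlipR":((345,203),(303,205),0),"nearoutL":((115,265),(85,265),1),"nearoutR":((318,265),(290,265),1),"farL":((130,57),(78,57),0)}
P={}
for k,(p,r,n) in L.items():
    pa=q(332,190 if n else 102,p);pb=q(260 if n else 254,190 if n else 102,r)
    P[k]=[plane(a,pa,.095)[0],plane(b,pb,.095)[0]]
    print(k,tri([f(a,pa),f(b,pb)]),*P[k])
for i in(0,1):
    F=(P["farlipL"][i]+P["farlipR"][i])/2;N=(P["nearoutL"][i]+P["nearoutR"][i])/2
    u=(F-N)[:2];print("far",F,"near",N,"xangle",np.degrees(np.arctan2(u[1],u[0]))-90,np.linalg.norm(u))
t=np.load("top0.npz");m=cv2.inRange(t["image"],(0,0,0),(60,60,60))[185:240,330:412]
b=cv2.boxPoints(cv2.minAreaRect(max(cv2.findContours(m,0,1)[0],key=cv2.contourArea)))+(330,185)
p=plane(t,b,.012);print(p,p.mean(0))
E
```

```text
farlipL [ 0.5293 -0.1211  0.0971] [ 0.5295 -0.1213  0.095 ] [ 0.5289 -0.1212  0.095 ]
farlipR [ 0.5616 -0.1193  0.0965] [ 0.5619 -0.1194  0.095 ] [ 0.5615 -0.1195  0.095 ]
nearoutL [ 0.5341 -0.2217  0.0951] [ 0.5341 -0.2218  0.095 ] [ 0.5341 -0.2217  0.095 ]
nearoutR [ 0.5685 -0.2204  0.0939] [ 0.5683 -0.2201  0.095 ] [ 0.5686 -0.2199  0.095 ]
farL [ 0.5273 -0.0996  0.0958] [ 0.5274 -0.0997  0.095 ] [ 0.5271 -0.0995  0.095 ]
far [ 0.5457 -0.1203  0.095 ] near [ 0.5512 -0.221   0.095 ] xangle 3.150593176447103 0.10079894863700224
far [ 0.5452 -0.1203  0.095 ] near [ 0.5513 -0.2208  0.095 ] xangle 3.51415997566221 0.10064414273054367
[[ 0.5917 -0.0716  0.012 ]
 [ 0.6021 -0.2437  0.012 ]
 [ 0.5041 -0.2452  0.012 ]
 [ 0.4943 -0.076   0.012 ]] [ 0.548  -0.1591  0.012 ]
```

```bash
echo '[[[0.0085,-0.0193,0],-0.004,0],[[0.0085,-0.0193,0],0,0],[[0,0,0.02],0,0],[[0,0,0.02],0,0],[[0,0,0.02],0,0],[[0,0,0],0,0],[[0,0,0],0,0],[[0,0,0],0,0]]' | python3 nudge.py
python3 - <<'E'
from h import *
from cell import arm
s=arm.observe();T=pose(s);print(s["position"],s["force"]);print(T[:3,:3].T@(np.array([.5478,-.1602,.11])-s["position"]),np.degrees(np.arctan2(T[1,1],T[0,1])))
E
```

```text
clock: 8.75
position: [0.5478, -0.1611, 0.1623]
ee_rot: [2.158, 2.281, 0.001]
force: [0.5, 0.5, -2.2]
width: 0.108
gripper_force: 40.0
[ 0.5478 -0.1611  0.1623] [ 0.4939  0.4922 -2.1638]
[ 0.0009 -0.      0.0523] 3.1630356870628966
```

```bash
echo '[[[0.0009,0,0.01],0,0],[[0,0,0.01],0,0],[[0,0,0.01],0,0],[[0,0,0.01],0,0],[[0,0,0],0,0],[[0,0,0],0,0]]' | python3 nudge.py
python3 -c "
from cell import arm;s=arm.observe();print(s['position'],s['force'],s['ft_torque'])"
```

```text
clock: 9.35
position: [0.5472, -0.1598, 0.1207]
ee_rot: [-2.158, -2.282, 0.001]
force: [-0.4, 0.2, -1.9]
width: 0.108
gripper_force: 40.0
[ 0.54722066 -0.15982181  0.120675  ] [-0.4498948   0.2241622  -1.85832134] [-0.02638985  0.07946304  0.00758694]
```

Cassette bottom is at about 67 mm, inside the slots and free, with a baseline Fz of about −1.9 N. Continue down.

```bash
echo '[[[0,0,0.01],0,0],[[0,0,0.01],0,0],[[0,0,0.01],0,0],[[0,0,0.008],0,0],[[0,0,0],0,0],[[0,0,0],0,0]]' | python3 nudge.py; echo '[[[0,0,0.002],0,0],[[0,0,0.002],0,0],[[0,0,0],0,0],[[0,0,0],0,0]]' | python3 nudge.py; python3 -c "
from cell import arm;s=arm.observe();print(s['position'],s['force'],s['ft_torque'])"
```

```text
clock: 9.95
position: [0.5473, -0.1598, 0.0828]
ee_rot: [-2.158, -2.282, 0.0]
force: [0.2, -0.7, -1.8]
width: 0.105
gripper_force: 40.0
clock: 10.35
position: [0.5474, -0.1597, 0.0792]
ee_rot: [2.158, 2.283, 0.0]
force: [0.1, 0.0, -2.5]
width: 0.107
gripper_force: 40.0
[ 0.54744735 -0.15974641  0.07915024] [ 0.12548802  0.03315105 -2.46496206] [-0.12853559  0.01759266 -0.01496352]
```

```bash
echo '[[[0,0,0.001],0,0],[[0,0,0.001],0,0],[[0,0,0.001],0,0],[[0,0,0.001],0,0],[[0,0,0],0,0],[[0,0,0],0,0]]' | python3 nudge.py; echo '[[[0,0,0.001],0,0],[[0,0,0],0,0],[[0,0,0],0,0]]' | python3 nudge.py; echo '[[[0,0,0.001],0,0],[[0,0,0],0,0],[[0,0,0],0,0]]' | python3 nudge.py
```

```text
clock: 10.95
position: [0.5474, -0.1597, 0.075]
ee_rot: [-2.158, -2.283, -0.0]
force: [-0.5, -0.7, -2.7]
width: 0.106
gripper_force: 40.0
clock: 11.25
position: [0.5474, -0.1598, 0.074]
ee_rot: [-2.159, -2.283, 0.0]
force: [0.1, -1.1, -2.3]
width: 0.113
gripper_force: 40.0
clock: 11.55
position: [0.5474, -0.1597, 0.073]
ee_rot: [-2.158, -2.283, 0.0]
force: [-0.6, -0.3, -1.9]
width: 0.107
gripper_force: 40.0
```

```bash
for i in 1; do echo '[[[0,0,0.001],0,0],[[0,0,0],0,0],[[0,0,0],0,0]]' | python3 nudge.py; done; echo '[[[0,0,0.001],0,0],[[0,0,0],0,0],[[0,0,0],0,0]]' | python3 nudge.py
```

```text
clock: 11.85
position: [0.5475, -0.1598, 0.0721]
ee_rot: [2.158, 2.283, 0.0]
force: [0.7, -0.1, -1.5]
width: 0.106
gripper_force: 40.0
clock: 12.15
position: [0.5475, -0.1598, 0.0712]
ee_rot: [2.158, 2.282, 0.0]
force: [-0.7, 0.7, 1.1]
width: 0.113
gripper_force: 40.0
```

Contact with the gasket, at about 3 N. Press on towards 12 N.

```bash
echo '[[[0,0,0.001],0,0],[[0,0,0],0,0],[[0,0,0],0,0]]' | python3 nudge.py; echo '[[[0,0,0.001],0,0],[[0,0,0],0,0],[[0,0,0],0,0],[[0,0,0],0,0]]' | python3 nudge.py; python3 -c "
from cell import arm;s=arm.observe();print(s['position'],s['force'],s['ft_torque'])"
```

```text
clock: 12.45
position: [0.5475, -0.1598, 0.0702]
ee_rot: [2.158, 2.282, 0.0]
force: [-0.6, 0.7, 3.8]
width: 0.106
gripper_force: 40.0
clock: 12.85
position: [0.5476, -0.1598, 0.0693]
ee_rot: [2.158, 2.282, 0.001]
force: [-1.3, 0.0, 6.0]
width: 0.107
gripper_force: 40.0
[ 0.54756613 -0.15981305  0.06932922] [-1.32406481  0.02260602  5.9533234 ] [0.05591645 0.48887632 0.00163145]
```

```bash
echo '[[[0,0,0.001],0,0],[[0,0,0.0004],0,0],[[0,0,0],0,0],[[0,0,0],0,0],[[0,0,0],0,0]]' | python3 nudge.py; for i in 1; do echo '[[[0,0,0],0,0],[[0,0,0],0,0],[[0,0,0],0,0]]' | python3 nudge.py; done; echo '[[[0,0,0],0,0],[[0,0,0],0,0],[[0,0,0],0,0]]' | python3 nudge.py
```

```text
clock: 13.35
position: [0.5476, -0.1598, 0.0682]
ee_rot: [2.158, 2.282, 0.001]
force: [-3.6, 1.9, 9.3]
width: 0.107
gripper_force: 40.0
clock: 13.65
position: [0.5476, -0.1598, 0.0682]
ee_rot: [2.158, 2.282, 0.001]
force: [-4.3, 1.4, 9.8]
width: 0.108
gripper_force: 40.0
clock: 13.95
position: [0.5476, -0.1598, 0.0682]
ee_rot: [2.158, 2.282, 0.001]
force: [-2.7, 1.0, 10.8]
width: 0.106
gripper_force: 40.0
```

```bash
echo '[[[0,0,0],0,0],[[0,0,0],0,0]]' | python3 nudge.py;echo '[[[0,0,0],0,0],[[0,0,0],0,0]]' | python3 nudge.py; python3 snap.py w7; python3 - <<'E'
from h import *
from cell import arm
s=arm.observe();T=pose(s);print("target in tool",T[:3,:3].T@(np.array([.5478,-.1602,s["position"][2]])-s["position"]),np.degrees(np.arctan2(T[1,1],T[0,1])),s["force"])
# plates' columns in the wrist view held free (w5) and pressed now: slip or tilt in the grip would show
a=np.load("w5.npz")["image"];b=np.load("w7.npz")["image"]
for r in(200,220,230):
    for i in(a,b):print(r,i[r-1:r+2,305:350].mean((0,2)).round().astype(int)[::1])
E
```

```text
clock: 14.15
position: [0.5476, -0.1598, 0.0682]
ee_rot: [2.158, 2.282, 0.001]
force: [-2.0, 0.9, 10.3]
width: 0.111
gripper_force: 40.0
clock: 14.35
position: [0.5476, -0.1598, 0.0682]
ee_rot: [2.158, 2.282, 0.001]
force: [-2.7, 1.4, 9.6]
width: 0.107
gripper_force: 40.0
14.35 [ 0.5476 -0.1598  0.0682] [-0.1114  0.5523  0.4285  1.9034 -0.3248  0.7534  0.556 ] [-2.7294  1.356   9.5603]
[[-0.0559  0.9984  0.0006]
 [ 0.9984  0.0559  0.0001]
 [ 0.0001  0.0006 -1.    ]]
target in tool [-0.0004  0.0002  0.    ] 3.2006389502837798 [-2.6465  1.1011  9.3221]
200 [144 144 144 145 144 143 136 109 109 142 184 187 188 187 186 175 157 150
 119 100  89  90  98 119 153 155 155 156 161 172 183 185 173 111  96  89
  61  33  28  29  41  77 118 127 137]
200 [ 30  30  27  28  28  28  28  29  53 112 162 166 167 169 169 169 169 161
 121 105  96  97 108 133 166 168 169 168 169 168 167 169 162  64  30  36
  38  39  38  38  39  39  40  40  39]
220 [144 144 144 144 144 144 144 141 138 141 185 194 195 195 196 188 159 153
 135  99  47  47  81 119 155 158 159 159 163 169 188 200 182 129 117 128
 146 167 205 218 224 224 211 142 133]
220 [ 29  29  25  28  28  28  27  28  41  94 157 165 166 168 170 170 170 166
 138  86  43  50  90 133 166 168 168 168 169 168 166 160 126  50  33  36
  37  38  38  38  36  38  39  39  38]
230 [140 139 138 137 136 135 134 131 121 131 177 190 197 205 207 207 207 204
 188 167 147 142 144 170 204 206 205 206 205 197 192 189 169 130 134 135
 135 136 137 138 139 140 141 143 150]
230 [ 87  99 106 122 130 137 142 135 103  92 152 164 166 168 169 170 170 165
 139  86  43  50  90 135 166 168 168 168 169 168 166 161 136 119 140 141
 134 127 120 110  96  88  77  61  53]
```

The force on the gasket is steady at about 12 N, and the cassette is square, centred and unmoved in the grip. I'm handing in the job.

```bash
python3 -c "
from cell import arm;print(arm.sign_off())"
```

```text
the job is handed in; nothing more can be done
None
```

The cassette is seated in both slots of the casting stand and still gripped. By the wrist force it is pressing on the gasket with about 12 N. I've handed the job in, but the call returned no verdict.

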